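# Kick a carburettor off fast idle

### The arm

A 6-joint arm with a two-finger parallel gripper is mounted at the origin on a cart in front of the work surface, level with it; the furniture and walls round the work are solid. World frame = base frame: x ahead of the robot, y to its left, z up, the work surface at z = 0. Lengths are in m, angles in degrees, forces in N, time in s.
With the tool pointing down it reaches from about 0.375 to 0.9 m from the base axis. Payload 3.1 kg.
Tool frame: the origin (TCP) lies midway between the tips of the shut fingers; the grasp point (between the pads) lies bot.hold_point_z behind it (bot.hold_point_z is the distance from the TCP to the grasp point, in m); z points along the fingers, y is the direction in which the jaws open and shut (so a half turn about z gives the same grasp; the last joint's range is limited). The gripper opens to 87 mm and grips with 3 to 60 N. Pads are 19 mm wide; open, the fingers measure 117 mm over their backs; the gripper's body (75 mm by 190 mm) begins 51 mm behind the grasp point.
Start: joints at [33.088, 30.224, 82.088, -0, 67.689, -10.227], TCP at [0.455, 0.429, 0.223] pointing down, gripper open.
Joint ranges: [-176.69, 176.69], [-43.24, 126.21], [12.49, 139.97], [-82, 262], [0, 151.66], [-163.58, 163.58]. Speed limits (degrees/s): [159.86, 159.86, 180, 180, 180, 180].

### API

Orientations are given as a 3x3 rotation matrix whose columns are the frame's x, y, z axes.
In Python, from rig import bot, vision gives the robot as it stands.
- The arm moves only by the shell command python3 -m inch 'ROWS'. ROWS is JSON, a list of rows, each a list of 5 numbers: the finger opening in mm, from 0 to 87, then the shift along the tool's x, y, z in mm, then the turn about the tool's z in rad. In form: [[hand, dx, dy, dz, roll], ...]. A call has 1 to 8 rows; each row is the pose to reach, as a shift and turn from the pose measured when the call began, along the tool's axes at that moment; what a row does not reach only later rows make up. A row lasts 1/10 s, in which the tool goes at most 50 mm and 8.59 degrees, less where a joint would pass 70% of its speed; a pose out of reach is approached as far as the arm can. A call with a gripper value outside its range is refused whole. The fingers move at their own pace and stop on an object; the grip force is fixed at half the most. Time passes only in rows, so rows that repeat a pose let the fingers close. It gives the time, the measured TCP pose, the force and the opening at its end, in the units of the state.
- bot.read_state(): the state, without advancing time (a new reading comes with each control period).
- vision.capture(name): name is "scene" or "top"; returns (picture, depth): 420x560x3 uint8, red, green, blue; 420x560 float32, m along the optical axis (not along the pixel's ray), 0 where there is no reading.
- vision.camera_model(name): a dict with "intrinsics" (3x3 intrinsics, pixels), "camera_from_world" (4x4, takes a point from world to camera coordinates). Camera axes: x right, y down, z forward; pixel columns grow to the right and rows downward; lengths in m; the calibration is good to about 2 mm. A picture is of the moment at which its call begins. camera_model takes no time and is no camera call.
- bot.hand_in(): hands the job in, once; it reports no verdict.
The state is a dict: "time_s": time; "joint_positions": joint angles; "qvel": joint speeds; "tau": joint torques, N m; "position": TCP position; "tcp_rot": TCP orientation; "force": force on the tool from outside, world axes, zero at the start; "moment": the same for the moment, N m; "opening": opening from 0.0 (shut) to 1.0 (fully open).
Only numpy, scipy, OpenCV 4.12 (cv2) and the standard library are available. Lean on these libraries where they do the work, as an engineer would, in place of code of your own. Each camera call takes 0.05 s, during which the arm holds its last target. There are 200 camera calls.

### The job

The carburettor on the blue stand is propped on fast idle by its little brass catch. With the red-topped throttle lever, open the throttle right to its full-throttle stop so that the linkage kicks the catch aside, keep it there for about half a second, then let go so that it springs all the way back to the idle stop. Do not push the catch itself, and leave the things round the stand where they are.

Things in the scene. Friction and masses are not known exactly. Their poses are not given: they have to be found in the camera images.
- carb_stand: Carburettor bolted to a blue stand (base 165 x 124 mm) fixed to the bench, 151 mm high. Origin: on the bench below the upright throttle spindle; x runs along the bore from its open mouth (x = -51 mm) to the upright plate (+66 mm), z up. A control plate (top z = 116.5 mm, x -34 to +66, y -45 to +41 mm) carries two stop lugs to z = 136 mm, 28 mm from the spindle, beside the lever's sweep.
- throttle (a joint): Throttle angle (rad), counter-clockwise from above: 0 = idle stop, 1.40 = full-throttle stop, about 0.30 while the catch props it. A spring closes it (3 to 5 N at the grip). The dark steel lever (13 mm wide, z = 128 to 133 mm) points from the spindle at 2.443 + throttle in the stand's frame, from its x axis.
- throttle_grip (a point): Centre of the red plastic grip standing up from the end of the throttle lever: 14 mm thick at mid-height (18 mm at its ends), 30 mm tall, z = 133 to 163 mm (this point at 148 mm), 70 mm from the spindle. It stands clear of everything around it.
- spindle (a point): Top of the throttle spindle's nut (z = 145.5 mm in the stand's frame), on the throttle's axis.
- fast_idle_catch: Brass fast-idle catch, a bar 41 mm long, 7 mm wide on an upright pivot (its origin) on the control plate, on the other side of the spindle from the lever. It stays where it is put. Its nose props a short arm of the throttle; in the last fifth of the throttle's opening another arm of the throttle pushes it aside by about 0.5 rad.
- catch_nose (a point): Nose end of the brass catch: 30 mm (horizontally) from the spindle while it props the throttle, more than 43 mm when kicked aside.
- air_filter_1: Round silver air filter, 129 mm across, 60 mm high, a bystander; origin at the centre of its underside.
- parts_tray: Shallow steel tray with parts, 120 x 200 x 22 mm, a bystander; origin at the centre of its underside.
- float_cover: Grey metal float-chamber cover, 60 x 74 x 24 mm, a bystander; origin at the centre of its underside.
- screwdriver_red: Red screwdriver, 200 mm long, 26 mm thick, a bystander lying on the bench; origin under its middle.

How it is judged (in metres and radians):
On the way:
1. the throttle is held at its full-throttle stop (value of joint throttle above 1.33 rad), for 0.3 s.
At the end, for the whole second after the job is handed in: The throttle has been held within 0.07 rad of its full-throttle stop for 0.3 s, and is now back at rest within 0.06 rad of the idle stop, with the nose of the catch kicked aside, more than 39 mm from the spindle (value of joint throttle below 0.06 rad and velocity of joint throttle between -0.1 and 0.1 rad/s and horizontal distance between catch_nose and spindle above 0.039 m); the robot touches nothing.
It fails at once if the robot pushes the catch itself (contact force between any of the arm, the fingers and fast_idle_catch above 0.5 N).
It fails at once if a bystander is moved by more than 30 mm (distance of any of air_filter_1, parts_tray, float_cover, screwdriver_red from where it was at the start of the episode above 0.03 m).
It also fails if it takes over 35 s, if anything falls off the work surface, if the arm or the gripper's body presses on something with over 40 N, if the wrist force passes 120 N, or if a joint passes its speed limit or range.

## Working session

There is one attempt and no reset: what is moved stays moved. The work goes in short steps, Python scripts to look and compute and a shell command to move; the robot and the scene stay as the last step left them, time stands still between calls to the robot, and variables do not carry over. Pictures are saved under pics/ and viewed, about 8 in all and at most 12, crops included, and the job is handed in when it is done.

```bash
mkdir -p pics; cat > h.py <<'E'
import numpy as np, cv2
from rig import bot, vision
def world(name, depth):
    m=vision.camera_model(name); K=np.array(m["intrinsics"]); T=np.linalg.inv(np.array(m["camera_from_world"]))
    v,u=np.mgrid[:depth.shape[0],:depth.shape[1]]
    p=np.stack([(u-K[0,2])/K[0,0]*depth,(v-K[1,2])/K[1,1]*depth,depth],-1)
    return p@T[:3,:3].T+T[:3,3]
E
python3 - <<'E'
from h import *
s=bot.read_state(); print(s["time_s"],s["position"],np.round(s["tcp_rot"],3),s["opening"],bot.hold_point_z)
for n in("scene","top"):
    p,d=vision.capture(n); cv2.imwrite(f"pics/{n}0.png",p[...,::-1]); np.savez(f"pics/{n}0.npz",p=p,d=d,w=world(n,d))
    print(n,vision.camera_model(n))
E
```

```text
0.0 [0.45408016 0.42838251 0.22155048] [[-0.686  0.728 -0.002]
 [ 0.728  0.686 -0.001]
 [ 0.    -0.002 -1.   ]] 0.9969480914122821 0.0187
scene {'intrinsics': array([[546.9926924 ,   0.        , 280.59880232],
       [  0.        , 546.9926924 , 207.51515753],
       [  0.        ,   0.        ,   1.        ]]), 'camera_from_world': array([[ 0.55760517, -0.82980528,  0.02235342, -0.33372865],
       [-0.31122938, -0.23394957, -0.92108842,  0.27378875],
       [ 0.7695536 ,  0.50664662, -0.38871127,  1.38665482],
       [ 0.        ,  0.        ,  0.        ,  1.        ]])}
top {'intrinsics': array([[511.38045917,   0.        , 277.91659525],
       [  0.        , 511.38045917, 211.89809554],
       [  0.        ,   0.        ,   1.        ]]), 'camera_from_world': array([[ 0.02754068, -0.99954546,  0.01226327, -0.0579679 ],
       [-0.98945993, -0.02900341, -0.14187264,  0.53715708],
       [ 0.14216383, -0.00822674, -0.98980895,  1.33172679],
       [ 0.        ,  0.        ,  0.        ,  1.        ]])}
```

View pics/scene0.png

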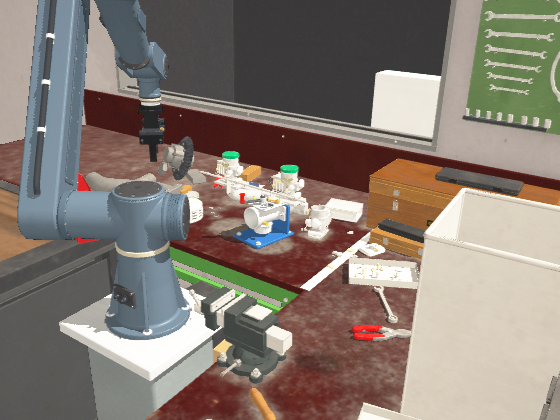

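View pics/top0.png

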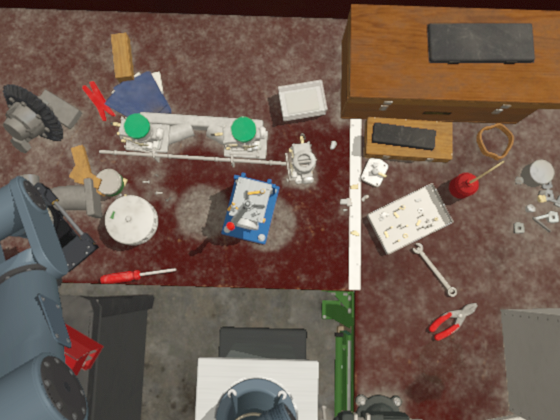

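The scene view shows the blue stand at about (265,225). In the top view it is at about (250,208), with the red grip near (231,226). I'll zoom in and measure.

```bash
python3 - <<'E'
from h import *
t=np.load("pics/top0.npz"); s=np.load("pics/scene0.npz")
a=cv2.resize(t["p"][160:260,200:300],(600,600),interpolation=cv2.INTER_CUBIC)
cv2.imwrite("pics/crop0.png",a[...,::-1])
for z,(r0,r1,c0,c1),n in((t,(160,260,200,300),"top"),(s,(185,250,220,310),"scene")):
    hsv=cv2.cvtColor(z["p"],cv2.COLOR_RGB2HSV).astype(int); w=z["w"]
    box=np.zeros(hsv.shape[:2],bool); box[r0:r1,c0:c1]=1
    red=box&((hsv[...,0]<6)|(hsv[...,0]>174))&(hsv[...,1]>190)&(hsv[...,2]>110)
    blue=box&(abs(hsv[...,0]-108)<10)&(hsv[...,1]>150)&(hsv[...,2]>60)
    v,u=np.nonzero(red); print(n,"red",len(u),u.mean(),v.mean(),np.median(w[red],0),w[red].max(0))
    lowb=blue&(w[...,2]<.03); print("blue",blue.sum(),lowb.sum(), np.median(w[lowb],0))
    if n=="top":
        r=cv2.minAreaRect(w[lowb][:,:2].astype(np.float32)*1000); print(r, cv2.boxPoints(r))
        hi=blue&(w[...,2]>.12); print("plate",hi.sum(),np.median(w[hi],0))
        # high points
        h=box&(w[...,2]>.141)&~red
        print(np.round(np.c_[np.argwhere(h)[:,::-1],w[h]*1000]).astype(int)[:60].tolist())
E
```

```text
top red 36 230.19444444444446 225.75 [0.48404129 0.07339308 0.16208133] [0.49060151 0.08115812 0.16828593]
blue 640 600 [0.49301773 0.0170163  0.01046545]
((546.5934448242188, 33.92723083496094), (120.23760986328125, 161.62612915039062), 77.64331817626953) [[454.78723   -7.505142]
 [612.6692   -42.09262 ]
 [638.39966   75.359604]
 [480.5177   109.94708 ]]
plate 5 [ 0.34376851 -0.03140639  1.39507387]
[[236, 165, 344, -31, 1395], [258, 165, 344, -31, 1395], [219, 170, 344, -31, 1395], [238, 170, 344, -31, 1395], [287, 175, 344, -31, 1395], [252, 187, 344, -31, 1395], [277, 187, 344, -31, 1395], [252, 194, 344, -31, 1395], [247, 200, 550, 35, 149], [249, 200, 551, 31, 142], [242, 201, 344, -31, 1395], [245, 201, 548, 40, 147], [246, 201, 548, 38, 144], [247, 201, 548, 35, 146], [248, 201, 548, 33, 145], [249, 201, 548, 30, 145], [250, 201, 549, 28, 144], [244, 202, 545, 43, 146], [245, 202, 545, 40, 148], [246, 202, 545, 38, 150], [247, 202, 545, 35, 152], [248, 202, 546, 33, 146], [249, 202, 546, 30, 144], [244, 203, 543, 43, 143], [245, 203, 543, 40, 143], [246, 203, 542, 37, 154], [
[... 369 characters left out ...]
[249, 205, 538, 30, 145], [250, 205, 539, 28, 143], [245, 206, 536, 40, 143], [247, 206, 536, 35, 141], [248, 206, 536, 33, 143], [222, 207, 344, -31, 1395], [268, 207, 344, -31, 1395], [265, 215, 344, -31, 1395], [244, 217, 344, -31, 1395], [276, 218, 344, -31, 1395], [278, 220, 344, -31, 1395], [228, 222, 493, 79, 161], [229, 222, 493, 77, 160], [230, 222, 493, 74, 162], [231, 222, 493, 71, 163], [227, 223, 491, 81, 157], [232, 223, 491, 69, 159], [226, 224, 488, 84, 158], [226, 225, 485, 83, 164], [226, 226, 483, 83, 159]]
scene red 36 241.47222222222223 197.13888888888889 [0.48306591 0.07373327 0.1499268 ] [0.80660128 0.43202037 0.16596752]
blue 765 645 [0.52427335 0.01509788 0.01119331]
```

View pics/crop0.png

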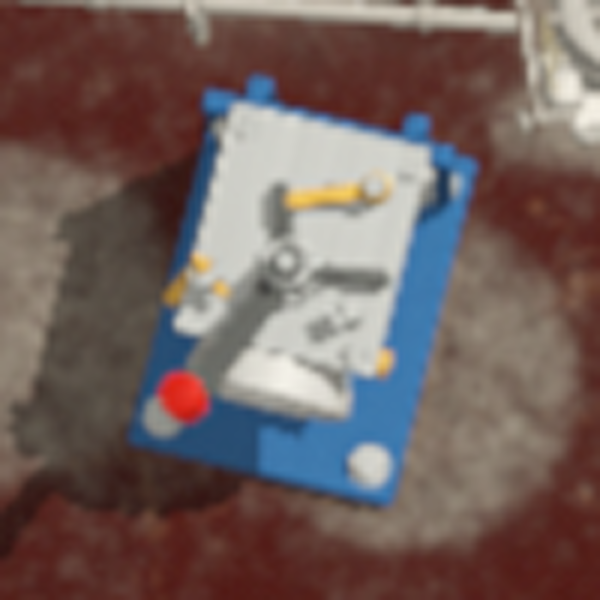

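The crop shows the red grip at crop pixel (185,397), the spindle nut at (288,263) and the brass catch at about (290–380,190), on the far side. Fits the expected yaw of about -12°. I'll cast rays and compute the path.

```bash
cat >> h.py <<'E'
def ray(name,u,v,z):
    m=vision.camera_model(name); K=np.array(m["intrinsics"]); T=np.linalg.inv(np.array(m["camera_from_world"]))
    d=T[:3,:3]@np.linalg.inv(K)@[u,v,1]; return (T[:3,3]+d*(z-T[2,3])/d[2])*1000
def shift(target):   # target mm -> tool axes mm from current pose
    s=bot.read_state(); return np.asarray(s["tcp_rot"]).T@(np.asarray(target)-np.asarray(s["position"])*1000)
E
python3 - <<'E'
from h import *
S=ray("top",247.6,203.4,.1455); G=ray("top",230.3,225.75,.163); v=G-S
print(S,G,np.hypot(*v[:2]),np.degrees(np.arctan2(v[1],v[0])))
G2=ray("scene",241.5,197.1,.150); print(G2)
print(shift([G[0],G[1],222]))
E
```

```text
[542.2655619   33.73185052 145.5       ] [483.4708414   72.70269458 163.        ] 70.5375491914508 146.46242946847096
[484.23800984  77.1486049  150.        ]
[-2.78915026e+02 -2.22708472e+02 -1.60486033e-02]
```

```bash
python3 -m inch '[[60,-20,-16,0,-0.04],[60,-50,-40,0,-0.1],[60,-90,-72,0,-0.16],[60,-130,-104,0,-0.2],[60,-165,-132,0,-0.2],[60,-200,-160,0,-0.2],[60,-235,-188,0,-0.2],[60,-260,-208,0,-0.2]]'
python3 -m inch '[[60,-10,-8,0,0],[60,-18,-14,0,0],[60,-18,-14,0,0]]'
python3 - <<'E'
from h import *
print(bot.read_state()["position"],bot.read_state()["force"],np.round(bot.read_state()["tcp_rot"],3))
p,d=vision.capture("scene"); q,e=vision.capture("top")
a=cv2.resize(p[140:250,190:320],(780,600)); cv2.imwrite("pics/s1.png",a[:600,:,::-1])
cv2.imwrite("pics/t1.png",cv2.resize(q[160:260,180:300],(720,600))[...,::-1])
print(shift([484,74,134]))
E
```

```text
time_s: 0.9
position: [0.4809, 0.0941, 0.2218]
tcp_rot: [[-0.816, 0.578, -0.002], [0.578, 0.816, -0.002], [0.001, -0.003, -1.0]]
force: [0.2, 0.2, -1.1]
opening: 0.695
time_s: 1.2
position: [0.4879, 0.0714, 0.2217]
tcp_rot: [[-0.815, 0.579, -0.002], [0.579, 0.815, -0.002], [0.001, -0.003, -1.0]]
force: [0.6, 0.5, 1.1]
opening: 0.694
[0.48794295 0.07137917 0.22165885] [0.62206862 0.53479201 1.12094321] [[-0.815  0.579 -0.002]
 [ 0.579  0.815 -0.002]
 [ 0.001 -0.003 -1.   ]]
[ 3.2121842  -0.68233316 87.62648637]
```

View pics/s1.png

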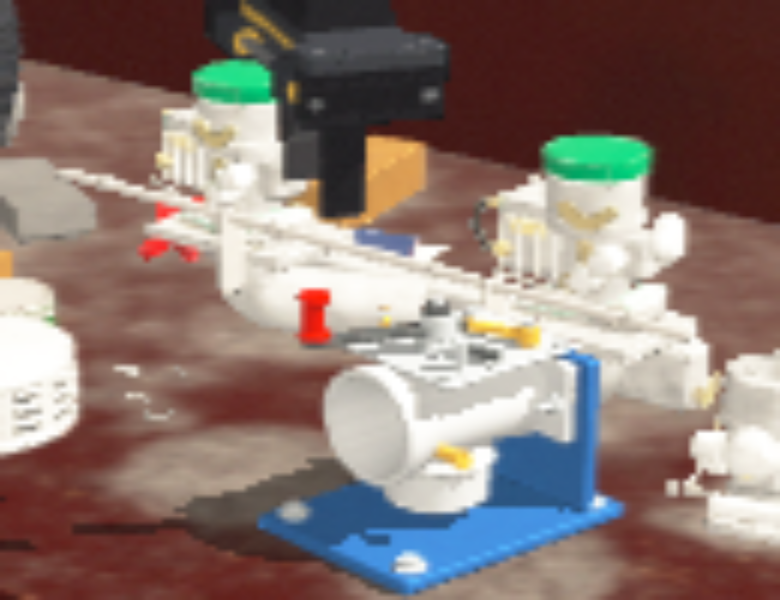

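The fingers straddle the red grip at (315,315), with the tips around (322,195). I'll descend and close.

```bash
python3 -m inch '[[60,3,-1,20,0],[60,3,-1,45,0],[60,3,-1,65,0],[60,3,-1,80,0],[60,3,-1,86,0],[60,3,-1,86,0]]'
python3 -m inch '[[14,0,0,0,0],[10,0,0,0,0],[10,0,0,0,0],[10,0,0,0,0],[10,0,0,0,0],[10,0,0,0,0]]'
python3 - <<'E'
from h import *
p,d=vision.capture("scene")
a=cv2.resize(p[140:250,190:320],(780,600)); cv2.imwrite("pics/s2.png",a[:600,:,::-1])
s=bot.read_state(); P=s["position"]*1000; S=np.array([542.3,33.7]); v=P[:2]-S
print(P,np.hypot(*v),np.degrees(np.arctan2(v[1],v[0])))
E
```

```text
time_s: 1.9
position: [0.4833, 0.0746, 0.135]
tcp_rot: [[-0.817, 0.577, -0.005], [0.577, 0.817, -0.001], [0.004, -0.003, -1.0]]
force: [0.1, 1.0, 0.4]
opening: 0.688
time_s: 2.5
position: [0.4835, 0.0746, 0.1351]
tcp_rot: [[-0.817, 0.577, -0.004], [0.577, 0.817, -0.001], [0.003, -0.003, -1.0]]
force: [1.5, 3.1, 0.8]
opening: 0.232
[483.75002266  75.01773218 135.18382855] 71.66069242364269 144.79002569346423
```

View pics/s2.png

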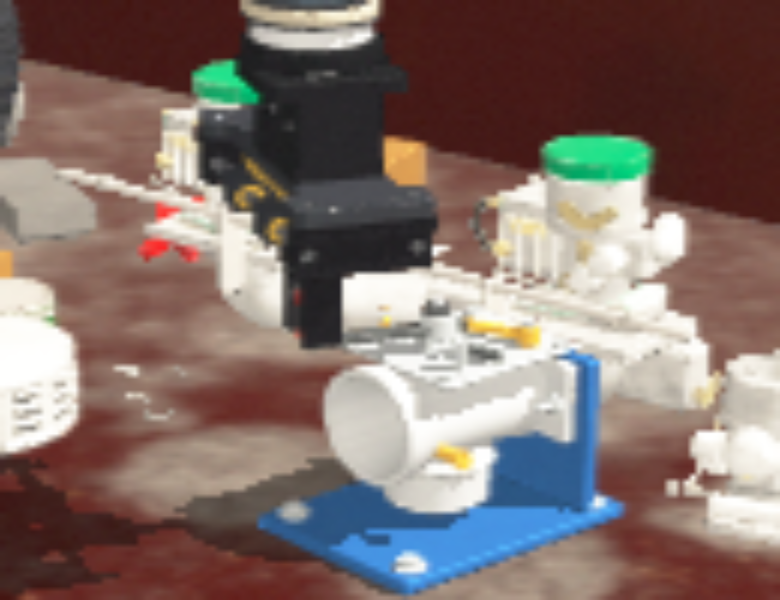

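The fingers hold the grip. Now the arc about the spindle: compute shifts.

```bash
cat > arc.py <<'E'
from h import *
import sys
s=bot.read_state(); P=s["position"]*1000; S=np.array([542.3,33.7]); v=P[:2]-S; a0=np.degrees(np.arctan2(v[1],v[0]))
print(s["time_s"],P,s["opening"]*87,"r",np.hypot(*v),"ang",a0,"throttle",np.radians(a0+12.4)-2.443,"F",s["force"])
for a in map(float,sys.argv[1:]):
    t=np.radians(a); print(a,np.round(shift([S[0]+70*np.cos(t),S[1]+70*np.sin(t),135]),1),"roll",round(-np.radians(a-a0),3))
E
python3 arc.py 148 153 158 163 168 173 178 183 188
```

```text
2.55 [483.75002266  75.01773218 135.18382855] 16.25014981717184 r 71.66069242364269 ang 144.79002569346423 throttle 0.30048349964543375 F [0.39985463 3.32405138 0.2061011 ]
148.0 [-1.8 -3.9  0.2] roll -0.056
153.0 [ -2.4 -10.    0.2] roll -0.143
158.0 [ -3.5 -16.    0.2] roll -0.231
163.0 [ -5.2 -21.9   0.2] roll -0.318
168.0 [ -7.4 -27.6   0.2] roll -0.405
173.0 [-10.  -33.1   0.2] roll -0.492
178.0 [-13.1 -38.3   0.2] roll -0.58
183.0 [-16.7 -43.3   0.2] roll -0.667
188.0 [-20.7 -47.9   0.2] roll -0.754
```

```bash
python3 -m inch '[[10,-0.5,-4,0,-0.05],[10,-1.4,-10,0,-0.14],[10,-2.5,-16,0,-0.23],[10,-4.2,-22,0,-0.32],[10,-6.4,-27.6,0,-0.4],[10,-9,-33.1,0,-0.49],[10,-12.2,-38.3,0,-0.58],[10,-12.2,-38.3,0,-0.58]]'
python3 arc.py 182 186 190 194 198 202 205 208 210
```

```text
time_s: 3.35
position: [0.4719, 0.0368, 0.1352]
tcp_rot: [[-0.999, 0.037, -0.003], [0.037, 0.999, 0.001], [0.003, 0.001, -1.0]]
force: [0.6, 3.2, -1.0]
opening: 0.176
3.35 [471.88308997  36.79705012 135.18948966] 15.341874353478227 r 70.48498377318188 ang 177.48166149028845 throttle 0.8710601821628563 F [ 0.59222415  3.24553901 -0.99223855]
182.0 [-0.7 -5.5  0.2] roll -0.079
186.0 [ -1.2 -10.4   0.2] roll -0.149
190.0 [ -2.1 -15.2   0.2] roll -0.218
194.0 [ -3.2 -19.9   0.2] roll -0.288
198.0 [ -4.8 -24.6   0.1] roll -0.358
202.0 [ -6.6 -29.1   0.1] roll -0.428
205.0 [ -8.2 -32.4   0.1] roll -0.48
208.0 [-10.  -35.6   0.1] roll -0.533
210.0 [-11.2 -37.7   0.1] roll -0.568
```

Low forces and the right spring load. Continuing to just short of the stop.

```bash
python3 -m inch '[[10,-0.6,-5.5,0,-0.08],[10,-1.2,-10.4,0,-0.15],[10,-2.1,-15.2,0,-0.22],[10,-3.2,-20,0,-0.29],[10,-4.8,-24.6,0,-0.36],[10,-6.6,-29,0,-0.43],[10,-8.2,-32.4,0,-0.48],[10,-8.2,-32.4,0,-0.48]]'
python3 arc.py 206 207 208 209 210 211
```

```text
time_s: 4.15
position: [0.4789, 0.0045, 0.1351]
tcp_rot: [[-0.905, -0.426, -0.003], [-0.426, 0.905, 0.002], [0.002, 0.004, -1.0]]
force: [0.6, 3.7, 0.6]
opening: 0.182
4.15 [478.8772206    4.54381215 135.11906572] 15.839604950162284 r 69.80352596085633 ang -155.31120917818473 throttle -4.937271138165663 F [0.58983345 3.734444   0.60494025]
206.0 [ 0.2 -1.6  0.1] roll -6.306
207.0 [ 0.2 -2.8  0.1] roll -6.324
208.0 [ 0.1 -4.   0.1] roll -6.341
209.0 [ 0.  -5.3  0.1] roll -6.358
210.0 [-0.  -6.5  0.1] roll -6.376
211.0 [-0.2 -7.7  0.1] roll -6.393
```

```bash
python3 -m inch '[[10,0.2,-2,0,-0.03],[10,0.1,-4,0,-0.06],[10,0.1,-5,0,-0.07],[10,0.1,-5,0,-0.07]]'
python3 arc.py
```

```text
time_s: 4.55
position: [0.4804, 0.0015, 0.1351]
tcp_rot: [[-0.875, -0.484, -0.004], [-0.484, 0.875, 0.005], [0.001, 0.006, -1.0]]
force: [0.0, 7.1, 1.4]
opening: 0.179
4.55 [480.41866844   1.46030791 135.09061607] 15.558324196750107 r 69.77604848515314 ang -152.48083700589672 throttle -4.8878718247024135 F [0.02246744 7.06173042 1.35633277]
```

```bash
python3 -m inch '[[10,0,-3,0,0],[10,0,-4,0,0],[10,0,-4,0,0],[10,0,-4,0,0],[10,0,-4,0,0],[10,0,-4,0,0],[10,0,-4,0,0]]'
python3 arc.py
python3 - <<'E'
from h import *
p,d=vision.capture("scene")
a=cv2.resize(p[140:250,190:320],(780,600)); cv2.imwrite("pics/s3.png",a[:600,:,::-1])
q,e=vision.capture("top"); cv2.imwrite("pics/t3.png",cv2.resize(q[160:260,200:300],(600,600))[...,::-1])
E
```

```text
time_s: 5.25
position: [0.4804, 0.0013, 0.135]
tcp_rot: [[-0.877, -0.48, -0.008], [-0.481, 0.877, 0.01], [0.002, 0.013, -1.0]]
force: [0.2, 11.9, 3.8]
opening: 0.177
5.25 [480.40515698   1.26669657 134.97012874] 15.43044985902124 r 69.87768430242039 ang -152.34516688027125 throttle -4.885503934313654 F [ 0.15336488 11.93953812  3.76886877]
```

View pics/s3.png

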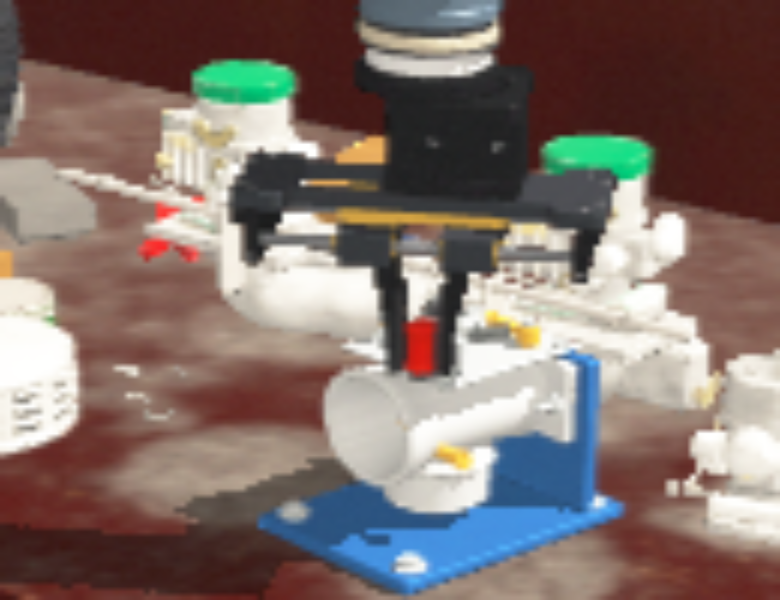

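The gripper holds the lever hard against the stop: no further motion, force up from 4 to 12 N, estimated throttle about 1.40. It has been there for over 0.7 s, and the catch looks swung aside at about (515,325). I'll release now, opening and then lifting straight up.

```bash
python3 -m inch '[[50,0,0,0,0],[60,0,0,0,0],[60,0,0,0,0],[60,0,0,-20,0],[60,0,0,-50,0],[60,0,0,-90,0],[60,0,0,-120,0],[60,0,0,-120,0]]'
python3 -m inch '[[60,0,-20,0,0],[60,0,-50,0,0],[60,0,-90,0,0],[60,0,-130,0,0],[60,0,-160,0,0],[60,0,-180,0,0],[60,0,-180,0,0]]'
python3 - <<'E'
from h import *
q,e=vision.capture("top"); cv2.imwrite("pics/t4.png",cv2.resize(q[160:260,200:300],(600,600),interpolation=cv2.INTER_CUBIC)[...,::-1])
S=np.array([542.3,33.7])
hsv=cv2.cvtColor(q,cv2.COLOR_RGB2HSV).astype(int); box=np.zeros(hsv.shape[:2],bool); box[160:260,200:300]=1
red=box&((hsv[...,0]<6)|(hsv[...,0]>174))&(hsv[...,1]>190)&(hsv[...,2]>110)
v,u=np.nonzero(red); g=ray("top",u.mean(),v.mean(),.163); w=g[:2]-S; print(len(u),g,np.hypot(*w),"throttle",np.arctan2(w[1],w[0])+np.radians(12.4)-2.443)
E
```

```text
time_s: 6.15
position: [0.4843, -0.0015, 0.2591]
tcp_rot: [[-0.877, -0.48, 0.002], [-0.48, 0.877, 0.006], [-0.005, 0.004, -1.0]]
force: [-0.7, 0.2, 0.0]
opening: 0.683
time_s: 6.85
position: [0.5712, -0.1625, 0.2568]
tcp_rot: [[-0.879, -0.477, 0.001], [-0.477, 0.879, 0.005], [-0.003, 0.003, -1.0]]
force: [0.0, -0.3, -0.0]
opening: 0.687
40 [497.76587117  89.22896762 163.        ] 71.18114128881071 throttle 0.020175288222695098
```

View pics/t4.png

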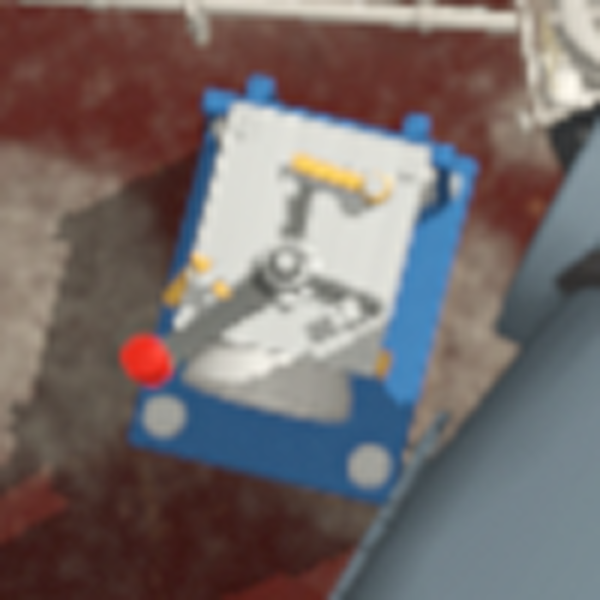

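The lever is back at idle (grip at (147,360), throttle estimate 0.02). The catch nose has swung from (290,197) to about (298,163), roughly 42 mm from the spindle. The robot is clear with zero force, so I'm handing in.

```bash
python3 -c "
from rig import bot
print(bot.hand_in())"
```

```text
the job is handed in; nothing more can be done
None
```

The throttle went to its full stop and has sprung back to idle, with the catch kicked aside. The job is handed in, and no verdict was reported.

- **Opening:** I gripped the red grip, swung it round the spindle to the full-throttle stop (about 1.40 rad) and held it there for more than 0.7 s. The lever stopped moving while the force rose from about 4 to 12 N.
- **Release:** I opened the fingers, lifted straight up and moved the arm clear.
- **Last checks:** By the top camera, the throttle is at about 0.02 rad. The catch nose is about 42 mm from the spindle, judged by eye from the picture and not ray-cast. The limit is 39 mm, and a full kick should give more than 43 mm. The wrist force is near zero.
- **Not checked:** I did not measure the bystanders again afterwards. The tool passed well above them, and no unexpected force showed at the wrist. No check disagreed.

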